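# Set the loaf gauge to its mark, taking up the play

## Task

Set the sliding fence of the loaf-slicing gauge to the round-headed mark, not the square one. Its handle has play, so come up to the mark from the end-plate side: first draw the fence back by its black handle until the pointer is at least 30 mm on the end-plate side of the mark, then push it forward until the pointer is level with the mark, without going past. Let go with the handle still forward against its stop.

Things in the scene. Friction and masses are not known exactly. Their poses are not given: they have to be found in the camera images.
- handle_grip (a point): Handle centre: upright black block, 26 mm across the rail, 40 along it, 40 tall, about 95 mm above the table, free all round. 28 mm below this point is the top of the fence plate, 33 mm the carriage's lugs. Slides only along the rail: 0.4 N within its play, then drags the fence (3 N); both stay where left. Axes: y forward along the rail (away from the end plate), x across to the ruler, z up.
- fence_pointer (a point): Tip of the brass cone on the fence's carriage that points at the ruler; axes as the handle's. Level with the handle's centre when that is mid-play. Starts at least 40 mm forward of the round mark; the fence can go 70 mm behind it. The end plate is the tall steel plate across the end of the white bed, at the gauge's -y end (robot's right); the gauge is turned up to 20 degrees.
- round_mark: The mark to set to: fixed steel pin with a round flat head, 25 mm across, 30 mm tall, standing on the ruler 14 mm to the side of the pointer's path. Origin: centre of its foot; y forward along the rail, x across, z up. Set when the pointer has this pin's y. The other mark, a square steel block 20 x 20 x 30 mm on the same ruler, is not to be used; they change places.
- handle (a joint): Where the handle's post stands in its 16 mm play in the fence, metres along the rail: -0.008 = against its rear lug (drags the fence back towards the end plate), +0.008 = against its forward lug (pushes the fence forward, play taken up).

How it is judged (in metres and radians):
On the way, in this order (a step that is already met when the one before it is completed fails the run):
1. the fence has been drawn back: its pointer is at least 25 mm on the end-plate side of the round-headed mark (y of fence_pointer in the frame of round_mark below -0.025 m), for 0.1 s.
2. the fence has been pushed forward to the mark: pointer within 10 mm of it along the rail, handle in the forward 5 mm of its play (y of fence_pointer in the frame of round_mark between -0.01 and 0.01 m and value of joint handle above 0.003 m), for 0.2 s.
At the end, for the whole second after the job is handed in: The fence's pointer is within 10 mm of the round-headed mark along the rail, and the handle has been left in the forward 5 mm of its 16 mm play (joint handle above 0.003) (all of step 2); the robot touches nothing.
It fails at once if the fence is pushed forward past the mark: pointer 15 to 30 mm beyond the round-headed mark with the handle against its forward stop (joint handle above 0.006) (y of fence_pointer in the frame of round_mark between 0.015 and 0.03 m and value of joint handle above 0.006 m).
It also fails if it takes over 42 s, if anything falls off the work surface, if the arm or the gripper's body presses on something with over 40 N, if the wrist force passes 120 N, or if a joint passes its speed limit or range.

## Robot

A 7-joint arm with a two-finger parallel gripper is mounted at the origin on the work surface. World frame = base frame: x ahead of the robot, y to its left, z up, the work surface at z = 0. Lengths are in mm, angles in degrees, forces in N, time in s.
With the tool pointing down it reaches from about 400 to 750 mm from the base axis. Payload 19.5 kg.
Tool frame: the origin (TCP) lies between the finger pads; the fingertips stand 11 mm ahead of it and the grasp point (between the pads) lies 8 mm behind it; z points along the fingers, y is the direction in which the jaws open and shut (so a half turn about z gives the same grasp; the last joint's range is limited). The gripper opens to 85 mm and grips with 20 to 120 N. Pads are 22 mm wide; open, the fingers measure 114 mm over their backs; the gripper's body (76 mm by 85 mm) begins 54 mm behind the grasp point. The pads swing forward as they close: fully open they stand 13 mm farther back than shut.
Start: joints at [-78.879, 40.479, -1.581, 85.061, 1.261, 54.483, -4.326], TCP at [134.321, 559.065, 242.268] pointing down, gripper open.
Joint ranges: [-155.06, 155.06], [-18.47, 123.98], [-90, 86.84], [0, 140.48], [-83.41, 263.41], [0, 116], [-161.91, 161.91]. Speed limits (degrees/s): [108.29, 108.29, 147.25, 147.25, 172.46, 172.46, 172.46].

## Interface

Orientations are given as [roll, pitch, yaw] about the fixed x, y, z axes, in that order (R = Rz(yaw) Ry(pitch) Rx(roll)).
In Python, from bench import * gives the robot as it stands.
- The arm moves only by the tool move_arm, never from a script. Its argument "increments" is text: rows parted by semicolons, each of 7 numbers parted by spaces: the shift along the world's x, y, z in m, then the turn, a rotation vector about the world's x, y, z in degrees, then the opening, from 0 (shut) to 1 (fully open). In form: x y z wx wy wz claw; .... A call has 1 to 10 rows; each row is the pose to reach, as a shift and turn from the pose measured when the call began; what a row does not reach only later rows make up. A row lasts 1/12 s, in which the tool goes at most 41.7 mm and 7.16 degrees, less where a joint would pass 70% of its speed; a pose out of reach is approached as far as the arm can. A call with a gripper value outside its range is refused whole. The fingers move at their own pace and stop on an object; the grip force is fixed at half the most. Time passes only in rows, so rows that repeat a pose let the fingers close. It gives the time, the measured TCP pose, the force and the opening at its end, in the units of the state.
- get_obs(): the state, without advancing time (a new reading comes with each control period).
- capture(name): name is "scene" or "top"; returns a dict with "frame" (384x512x3 uint8, red, green, blue), "fx", "fy", "cx", "cy" (pixels), "pose" (4x4, takes a point from camera to world coordinates). Camera axes: x right, y down, z forward; pixel columns grow to the right and rows downward; lengths in mm; the calibration is good to about 2 mm. A picture is of the moment at which its call begins. There is no depth.
- sign_off(): hands the job in, once; it reports no verdict.
The state is a dict: "time": time; "joints": joint angles; "joint_vel": joint speeds; "tau": joint torques, N m; "ee_pos": TCP position; "eef_rot": TCP orientation; "wrist_force": force on the tool from outside, world axes, zero at the start; "wrist_torque": the same for the moment, N m; "grip_width": opening from 0.0 (shut) to 1.0 (fully open).
Only numpy, scipy, OpenCV 4.12 (cv2) and the standard library are available. Lean on these libraries where they do the work, as an engineer would, in place of code of your own. Each camera call takes 0.05 s, during which the arm holds its last target. There are 200 camera calls.

## Working session

There is one attempt and no reset: what is moved stays moved. The work goes in short steps, Python scripts to look and compute and a tool call to move; the robot and the scene stay as the last step left them, time stands still between calls to the robot, and variables do not carry over. Pictures are saved under pics/ and viewed, about 8 in all and at most 12, crops included, and the job is handed in when it is done.

Besides the shell and the picture viewer there is one more tool, called after "Request:" as name(argument=value, ...) on one line, values as JSON. move_arm: Moves the arm, as the interface text tells. Its arguments: {"type":"object","properties":{"increments":{"type":"string"}},"required":["increments"]}

```bash
mkdir -p pics; cat > h.py <<'E'
from bench import *
import numpy as np, cv2
def snap(cam,name,box=None,s=1):
    c=capture(cam); f=c["frame"][:,:,::-1]
    cv2.imwrite(f"pics/{name}_raw.png",f)
    if box: f=f[box[1]:box[3],box[0]:box[2]]
    f=cv2.resize(f,None,fx=s,fy=s,interpolation=cv2.INTER_CUBIC)
    cv2.imwrite(f"pics/{name}.png",f); return c
def ray(c,u,v,z):
    P=np.array(c["pose"]); d=P[:3,:3]@[(u-c["cx"])/c["fx"],(v-c["cy"])/c["fy"],1]
    o=P[:3,3]; return o+d*(z-o[2])/d[2]
def proj(c,p):
    P=np.array(c["pose"]); q=P[:3,:3].T@(np.array(p)-P[:3,3])
    return c["fx"]*q[0]/q[2]+c["cx"],c["fy"]*q[1]/q[2]+c["cy"]
E
python3 - <<'E'
from h import *
c=snap("top","t1",s=1.5); print(c["pose"],c["fx"],c["cx"],c["cy"])
c=snap("scene","s1",s=1.5); print(c["pose"],c["fx"])
o=get_obs(); print(o["time"],o["ee_pos"],o["eef_rot"])
E
```

```text
[[-1.47689524e-02 -9.99063799e-01  4.06620678e-02  6.11454555e+02]
 [-9.99890907e-01  1.47659657e-02 -3.73798727e-04  2.31971718e+01]
 [-2.26965921e-04 -4.06631525e-02 -9.99172886e-01  7.58090774e+02]
 [ 0.00000000e+00  0.00000000e+00  0.00000000e+00  1.00000000e+00]] 376.72230057675426 252.9161616750747 194.08690793318178
[[ 7.22333593e-01  4.17600703e-01 -5.51220313e-01  1.02701731e+03]
 [ 6.91422540e-01 -4.21129632e-01  5.87013376e-01 -3.68470107e+02]
 [ 1.30019913e-02 -8.05145630e-01 -5.92934619e-01  4.79908245e+02]
 [ 0.00000000e+00  0.00000000e+00  0.00000000e+00  1.00000000e+00]] 483.5440926594986
0.1 [134.27717285 558.87892722 241.89128028] [-1.79945555e+02  1.34700441e-03  1.66489623e+02]
```

View pics/t1.png

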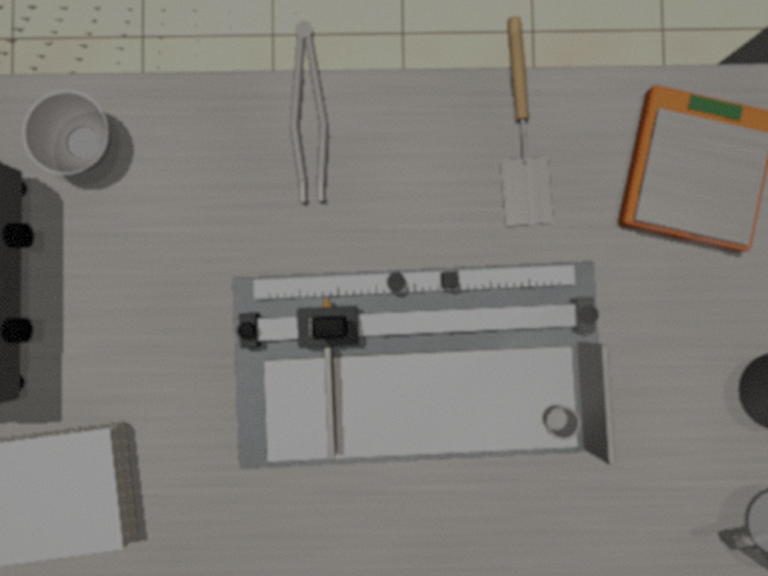

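View pics/s1.png

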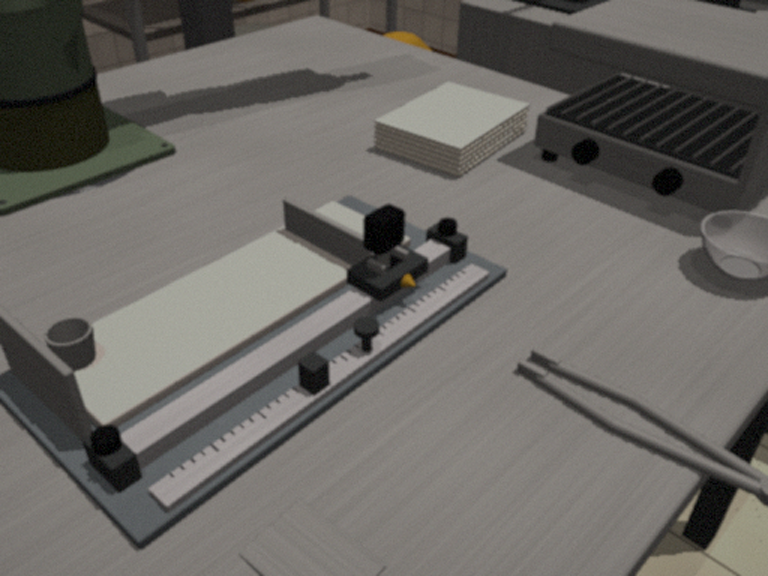

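Top view: the round head is at about (397,282) and the square at (450,280) in the 1.5x picture. The handle is at (330,327), the pointer at (327,302) and the end plate on the right. The scene view agrees. Next I'll enlarge both to triangulate.

```bash
python3 - <<'E'
import cv2
a=cv2.imread("pics/t1_raw.png")[165:245,150:350]; cv2.imwrite("pics/t1c.png",cv2.resize(a,None,fx=4,fy=4,interpolation=cv2.INTER_CUBIC)*1)
b=cv2.imread("pics/s1_raw.png")[125:275,180:340]; cv2.imwrite("pics/s1c.png",cv2.resize(b,None,fx=4,fy=4,interpolation=cv2.INTER_CUBIC))
E
```

```text
(no output)
```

View pics/t1c.png

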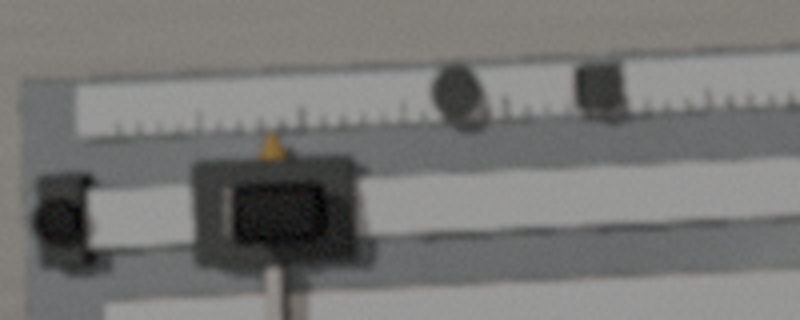

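View pics/s1c.png

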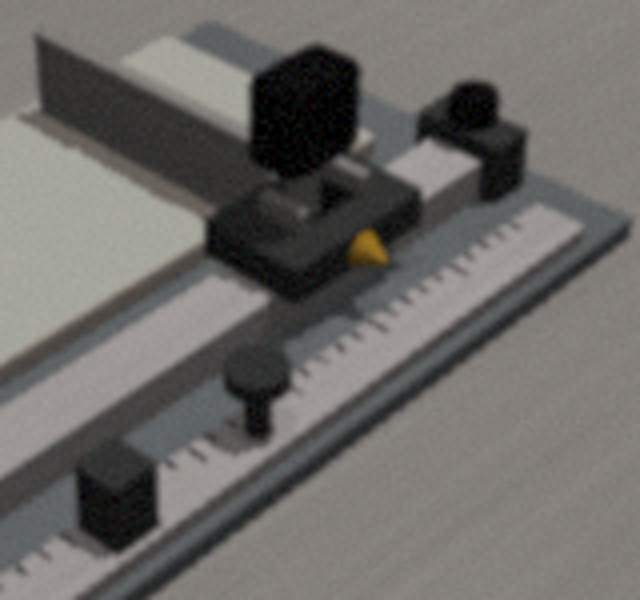

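```bash
cat >> h.py <<'E'
def tri(ct,a,cs,b):
    A=[];r=[]
    for c,(u,v) in ((ct,a),(cs,b)):
        P=np.array(c["pose"]); d=P[:3,:3]@[(u-c["cx"])/c["fx"],(v-c["cy"])/c["fy"],1]; d/=np.linalg.norm(d)
        M=np.eye(3)-np.outer(d,d); A.append(M); r.append(M@P[:3,3])
    x=np.linalg.lstsq(np.vstack(A),np.hstack(r),rcond=None)[0]; return x,[np.linalg.norm(A[i]@x-r[i]) for i in (0,1)]
E
python3 - <<'E'
from h import *
np.set_printoptions(precision=1,suppress=True)
t=capture("top");s=capture("scene")
T=lambda u,v:(150+u/4,165+v/4)
S=lambda u,v:(180+u/4,125+v/4)
for n,a,b in (("tip",(271,132),(390,263)),("head",(456,87),(257,368)),("handle",(280,212),(305,110)),("ruler corner",(77,138),(540,206)),("squaretop",(600,83),(117,462))):
    print(n,*tri(t,T(*a),s,S(*b)))
for z,p,q in ((50,(90,190),(800,157)),(50,(90,248),(800,213)),(10,(77,138),(800,103))):
    d=ray(t,*T(*p),z)-ray(t,*T(*q),z); print(d,np.degrees(np.arctan2(-d[0],d[1])))
for z in (95,115): print(ray(t,*T(280,213),z))
E
```

```text
tip [636.1  92.2  36. ] [np.float64(2.488202232390993), np.float64(2.488202232391377)]
head [654.7   2.6  46.9] [np.float64(1.0963702272721256), np.float64(1.0963702272729576)]
handle [598.7  83.1  93.2] [np.float64(2.1459960709150225), np.float64(2.1459960709149595)]
ruler corner [635.3 190.   14.3] [np.float64(2.444329088173476), np.float64(2.444329088173743)]
squaretop [656.  -65.1  47.1] [np.float64(1.6784898813188964), np.float64(1.6784898813189537)]
[-10.6 333.6   0. ] 1.812866080349482
[-11.5 333.1   0. ] 1.969934267809324
[-12.1 359.4   0. ] 1.9266634130284543
[596.8  81.4  95. ]
[597.2  79.7 115. ]
```

The gauge yaw is about 1.9 deg. The pointer is about 90 mm forward of the round mark, and the handle is at about (598, 82). I'll grip along the rail, which self-centres on the free axis.

Request:
move_arm(increments="0.029 -0.030 0 0 0 1.5 1;0.058 -0.060 0 0 0 3 1;0.087 -0.090 0 0 0 4.5 1;0.116 -0.119 0 0 0 6 1;0.145 -0.149 0 0 0 7.5 1;0.174 -0.179 0 0 0 9 1;0.203 -0.209 0 0 0 10.5 1;0.232 -0.239 0 0 0 12 1;0.261 -0.268 0 0 0 13.5 1;0.290 -0.298 0 0 0 15.4 1")

```text
time: 1.03
ee_pos: [425.4, 259.3, 242.1]
eef_rot: [-180.0, 0.0, -178.0]
wrist_force: [0.5, 0.9, -0.3]
grip_width: 1.006
```

Request:
move_arm(increments="0.025 -0.025 0 0 0 0 1;0.05 -0.05 0 0 0 0 1;0.075 -0.075 0 0 0 0 1;0.1 -0.1 0 0 0 0 1;0.125 -0.125 0 0 0 0 1;0.145 -0.145 -0.02 0 0 0 1;0.16 -0.163 -0.04 0 0 0 1;0.173 -0.177 -0.06 0 0 0 1;0.173 -0.177 -0.07 0 0 0 1;0.173 -0.177 -0.07 0 0 0 1")

```text
time: 1.87
ee_pos: [597.7, 81.4, 169.7]
eef_rot: [-179.9, -0.2, -178.1]
wrist_force: [0.0, 0.8, -0.7]
grip_width: 1.0
```

```bash
python3 - <<'E'
from h import *
snap("scene","s2",(150,50,410,250),3)
E
```

```text
(no output)
```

View pics/s2.png

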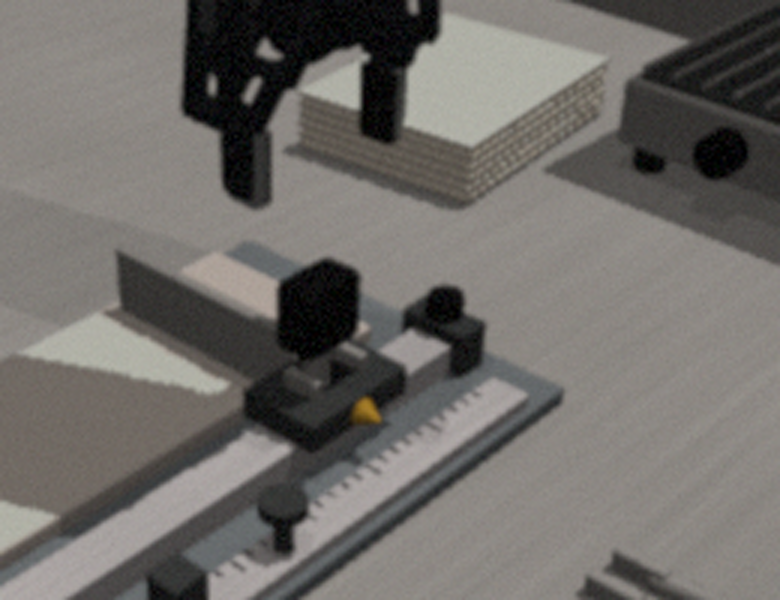

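The fingers (245,170) and (385,110) straddle the handle (318,308) along the rail. I'll descend and close.

Request:
move_arm(increments="0 0 -0.015 0 0 0 1;0 0 -0.03 0 0 0 1;0 0 -0.045 0 0 0 1;0 0 -0.06 0 0 0 1;0 0 -0.07 0 0 0 1;0 0 -0.078 0 0 0 1;0 0 -0.078 0 0 0 1;0 0 -0.078 0 0 0 0.7;0 0 -0.078 0 0 0 0.6;0 0 -0.078 0 0 0 0.55")

```text
time: 2.75
ee_pos: [598.2, 82.7, 94.2]
eef_rot: [-180.0, -0.0, -178.0]
wrist_force: [0.1, -0.1, 1.0]
grip_width: 0.6
```

Request:
move_arm(increments="0 0 0 0 0 0 0.5;0 0 0 0 0 0 0.45;0 0 0 0 0 0 0.4;0 0 0 0 0 0 0.3;0 0 0 0 0 0 0.3;0 0 0 0 0 0 0.3")

```text
time: 3.25
ee_pos: [598.4, 82.7, 95.0]
eef_rot: [-180.0, 0.0, -178.0]
wrist_force: [-1.3, -0.1, 7.6]
grip_width: 0.461
```

The handle is gripped: 0.461 is about 39 mm. It is 82 mm forward of the mark against the pointer's 90, so it sits at the rear stop. I'll draw back about 128 mm.

Request:
move_arm(increments="0.0002 -0.006 0 0 0 0 0.3;0.0006 -0.016 0 0 0 0 0.3;0.001 -0.028 0 0 0 0 0.3;0.0014 -0.040 0 0 0 0 0.3;0.0018 -0.052 0 0 0 0 0.3;0.0022 -0.064 0 0 0 0 0.3;0.0026 -0.076 0 0 0 0 0.3;0.0029 -0.086 0 0 0 0 0.3;0.0031 -0.092 0 0 0 0 0.3;0.0031 -0.092 0 0 0 0 0.3")

```text
time: 4.08
ee_pos: [601.5, -11.3, 95.0]
eef_rot: [-179.9, 0.0, -178.1]
wrist_force: [-3.6, -0.0, 5.4]
grip_width: 0.463
```

Request:
move_arm(increments="0.0002 -0.006 0 0 0 0 0.3;0.0005 -0.014 0 0 0 0 0.3;0.0008 -0.024 0 0 0 0 0.3;0.0011 -0.032 0 0 0 0 0.3;0.0012 -0.036 0 0 0 0 0.3;0.0012 -0.036 0 0 0 0 0.3;0.0012 -0.036 0 0 0 0 0.3")

```text
time: 4.67
ee_pos: [602.7, -47.6, 95.0]
eef_rot: [-179.9, 0.0, -178.2]
wrist_force: [-3.6, -0.9, 3.7]
grip_width: 0.458
```

```bash
python3 - <<'E'
from h import *
snap("scene","s3",(100,110,320,280),3.5)
E
```

```text
(no output)
```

View pics/s3.png

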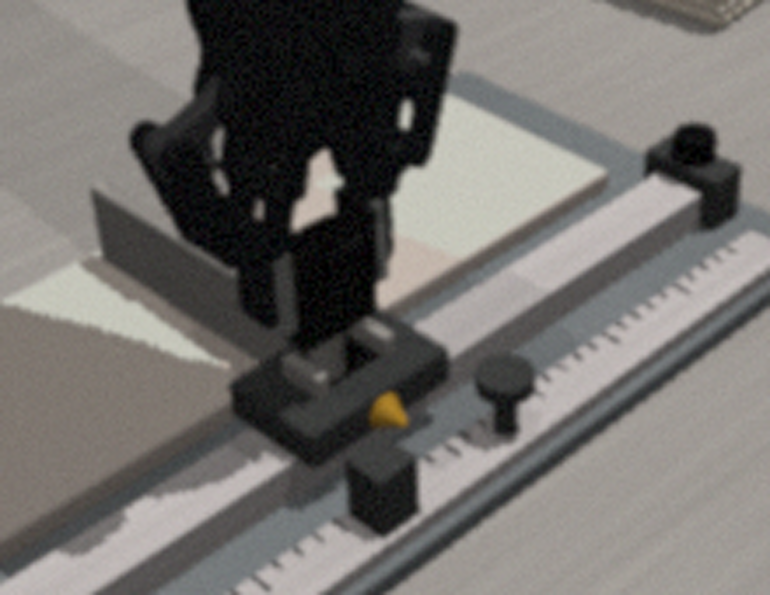

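The fence is drawn back: the tip at (408,422) is well behind the pin, by about 40 mm. Now I'll push forward 54 mm (16 play, then drag).

Request:
move_arm(increments="-0.0002 0.006 0 0 0 0 0.3;-0.0004 0.013 0 0 0 0 0.3;-0.0007 0.020 0 0 0 0 0.3;-0.0009 0.027 0 0 0 0 0.3;-0.0012 0.034 0 0 0 0 0.3;-0.0014 0.041 0 0 0 0 0.3;-0.0016 0.047 0 0 0 0 0.3;-0.0017 0.051 0 0 0 0 0.3;-0.0018 0.053 0 0 0 0 0.3;-0.0018 0.053 0 0 0 0 0.3")

```text
time: 5.55
ee_pos: [600.9, 6.4, 95.0]
eef_rot: [-179.9, 0.0, -178.1]
wrist_force: [-1.4, 0.7, 2.4]
grip_width: 0.461
```

```bash
python3 - <<'E'
from h import *
print(get_obs()["ee_pos"])
snap("scene","s4",(180,130,320,270),4.2)
E
```

```text
[600.8848705    6.44450462  95.04034459]
```

View pics/s4.png

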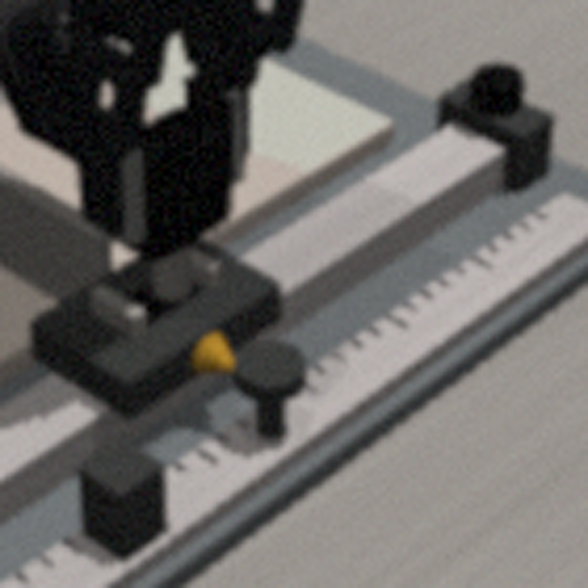

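The pointer is nearly level with the round pin (tip about (237,362), head centre (271,362)), and the post is forward in its slot. Kinematics put the pointer at about -2 mm. I'll release and lift.

Request:
move_arm(increments="0 0 0 0 0 0 0.5;0 0 0 0 0 0 0.6;0 0 0 0 0 0 0.75;0 0 0 0 0 0 0.9;0 0 0 0 0 0 0.9;0 0 0 0 0 0 0.9;0 0 0.01 0 0 0 0.9;0 0 0.025 0 0 0 0.9;0 0 0.04 0 0 0 0.9;0 0 0.06 0 0 0 0.9")

```text
time: 6.43
ee_pos: [600.6, 6.2, 155.8]
eef_rot: [-180.0, -0.0, -178.1]
wrist_force: [-0.4, 0.4, 0.1]
grip_width: 0.901
```

Request:
move_arm(increments="-0.03 0 0.03 0 0 0 0.9;-0.06 0 0.06 0 0 0 0.9;-0.09 0.0 0.08 0 0 0 0.9;-0.12 0 0.09 0 0 0 0.9;-0.15 0 0.1 0 0 0 0.9;-0.17 0 0.1 0 0 0 0.9;-0.17 0 0.1 0 0 0 0.9;-0.17 0 0.1 0 0 0 0.9")

```text
time: 7.1
ee_pos: [430.5, 6.1, 256.8]
eef_rot: [-179.9, 0.0, -178.1]
wrist_force: [-0.7, -0.5, -0.5]
grip_width: 0.899
```

```bash
python3 - <<'E'
from h import *
snap("top","t5",(180,165,340,245),5)
snap("scene","s5",(180,130,320,270),4.2)
E
```

```text
(no output)
```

View pics/t5.png

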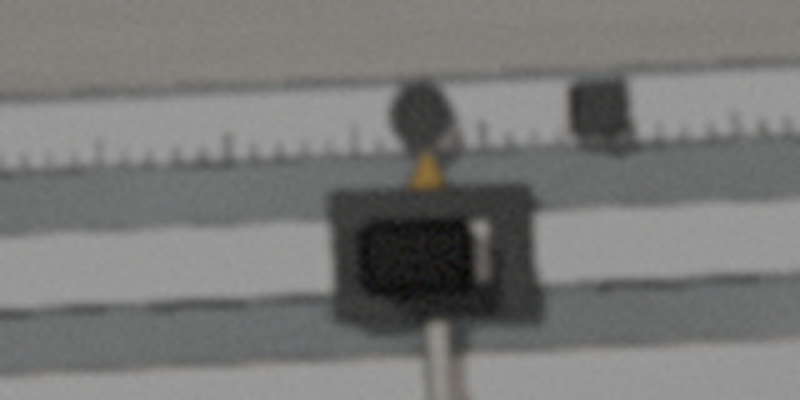

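View pics/s5.png

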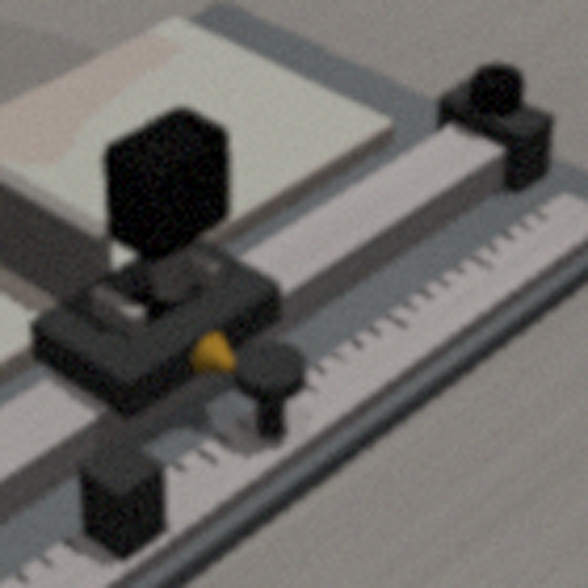

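```bash
python3 - <<'E'
from bench import *
print(sign_off())
E
```

```text
the job is handed in; nothing more can be done
None
```

The fence is set to the round-headed mark and the job is handed in at about 7 s of the 42 s allowed; the interface gives no verdict.

I gripped the black handle along the rail and drew the fence back until the pointer was about 40 mm on the end-plate side of the mark. I then pushed it forward in one approach, let go, and moved the arm well clear.

- **Pointer position:** the last top picture puts the pointer about 1.5–2 mm short of the mark. The arm's own position reading gives about 2.3 mm short, so it has not gone past.
- **Handle:** its centre is about 8 mm forward of the pointer, which matches being against the forward stop. In the top picture only the rear lug shows, with a gap, which fits. I did not measure the joint value directly.

No checks failed or disagreed, and the wrist force never read above about 8 N.

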